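# Set up the drop-front seasoning shelf

## Task

Set up the seasoning shelf of the small drop-front cabinet: pull both of its support rails all the way out while the flap is still shut, then lower the flap gently onto the rails, without letting it drop. Then stand the pepper mill upright on the lowered flap, and leave everything else on the bench where it is.

Things in the scene. Friction and masses are not known exactly. Their poses are not given: they have to be found in the camera images.
- cabinet: Small brown wooden drop-front seasoning cabinet fixed on the bench, 225 mm wide, 140 deep, 207 high, raked front over a plinth. Origin: on the bench, under the middle of its front face. Its -x axis points out of the front (where flap and rails come out; roughly to the robot's left, not at the robot), +y to the left of someone facing the front, z up.
- rail_left (a joint): Left slide-out support (left when facing the front): pale wooden rail 20 mm wide, 22 high, in the plinth 85 mm left of the middle, its top 78 mm above the bench. Metres drawn out along the cabinet's -x: 0 = home, 0.100 = all the way out, against its stop. About 1.5 N of friction; stays where it is left.
- rail_left_knob (a point): Centre of the left rail's pull knob: steel cylinder 22 mm across, 36 mm long, its axis along the cabinet's x, 67 mm above the bench; 42 mm in front of the cabinet's face when the rail is home. Free on all sides: can be pinched across (along the cabinet's y) from above.
- rail_right (a joint): The same support on the right, 85 mm right of the middle. Metres drawn out, 0 to 0.100.
- rail_right_knob (a point): Centre of the right rail's pull knob, as on the left.
- flap (a joint): Flap: brown board, pale panel outside, 219 mm wide, 14 thick, reaching 141 mm from its hinge, 0.32 kg. Radians about a level hinge along the cabinet's y: 0 = shut, leaning back 25 degrees from upright; 0.44 = upright; 2.007 = level, resting on both drawn-out rails (without them it falls on to 2.5). Nearly free hinge: stays shut by its lean and falls if let go past upright.
- flap_grip (a point): Middle of the steel grip lug on the flap's free edge: 32 mm wide along the hinge, 12 thick, standing 41 mm out from the edge; its middle is 162 mm from the hinge line, 21 mm outside the edge. Pinched across the 32 mm (fingers closing along the cabinet's y) it can turn between the pads while the flap swings.
- cabinet_hinge (a point): Middle of the flap's hinge line: directly above the cabinet's origin, 85 mm above the bench. (Behind the cabinet, on the bench's right-hand edge, a drum grater is clamped; it stands 293 mm above the bench.)
- flap_top (a point): Middle of the flap's inner face, 75 mm from the hinge line; with the flap level this face is the upper side, 92 mm above the bench. Its own x points out of the inner face (up when level), y along the hinge, z from the hinge to the free edge.
- pepper_mill: Turned wooden pepper mill with a steel nut on top, the only mill; 191 mm high, 0.29 kg, standing on the bench. Body 0 to 119 mm and head 120 to 167 mm above its foot, both to be gripped as solid 56 mm rods (the waist is solid); above them the steel nut, 18 mm across. The head does not turn. Origin: centre of the underside; z up.
- spice_jar: Bystander: round spice jar with green label and black cap, 45 mm across, 105 mm high, standing near the mill. Origin under its middle.
- flour_dredger: Bystander: grey metal flour shaker with domed lid and side handle, 74x109x104 mm. Origin under its middle.
- salt_cellar: Bystander: round wooden salt cellar with flat lid, 85 mm across, 62 mm high. Origin under its middle.
- dough_docker: Bystander: spiked roller with handle, 197x120x52 mm. Origin under its middle.
- tin_1: Bystander: tall food tin, 75 mm across, 110 mm high. Origin under its middle.
- tin_2: Bystander: short food tin, 75 mm across, 58 mm high. Origin under its middle.
- garlic_1: Bystander: bulb of garlic, 60 mm. Origin under its middle.
- tomato_1: Bystander: tomato, 65 mm. Origin under its middle.
- teaspoon_1: Bystander: steel teaspoon, 130 mm long, lying on the bench. Origin under its middle.
There are look-alikes about, which are no part of the job. Of the things shaped like the pepper_mill, the wooden one is meant.

How it is judged:
By the outcome, as a careful person would: the job done as asked, in the order asked, and still so for the second after the job is handed in, with the robot touching nothing.
It also fails if it takes over 72 s, if anything falls off the work surface, if the arm or the gripper's body presses on something with over 40 N, if the wrist force passes 120 N, or if a joint passes its speed limit or range.

## Robot

A 7-joint arm with a two-finger parallel gripper is mounted at the origin on the work surface; the furniture and walls round the work are solid. World frame = base frame: x ahead of the robot, y to its left, z up, the work surface at z = 0. Lengths are in mm, angles in rad, forces in N, time in s.
With the tool pointing down it reaches from about 350 to 900 mm from the base axis. Payload 7.2 kg.
Tool frame: the origin (TCP) lies where the fingers leave the gripper's body, on its centre line; the fingertips stand tcp_to_tips ahead of it and the grasp point (between the pads) lies 54 mm ahead of it (tcp_to_tips is the distance from the TCP to the fingertips, in mm); z points along the fingers, y is the line along which they close (so a half turn about z gives the same grasp; the last joint's range is limited). The gripper opens to 85 mm and grips with 20 to 120 N. Pads are 22 mm wide; open, the fingers measure 114 mm over their backs; the gripper's body (76 mm by 85 mm) begins 54 mm behind the grasp point. The pads swing forward as they close: fully open they stand 13 mm farther back than shut.
Start: joints at [1.067, 0.411, -0.013, 1.596, 0.006, 1.134, -0.082], TCP at [263.823, -566.589, 303.897] pointing down, gripper open.
Joint ranges: [-2.95, 2.95], [-0.29, 1.99], [-1.47, 1.44], [0.14, 2.54], [-1.03, 4.17], [0.13, 1.85], [-2.86, 2.86]. Speed limits (rad/s): [2.39, 2.39, 3.01, 3.01, 3.14, 3.14, 3.14].

## Interface

Orientations are given as a unit quaternion [w, x, y, z].
In Python, from rig import get_obs, grab_frame, job_done, tcp_to_tips gives the robot as it stands. The module is installed in compiled form; this text tells all that it offers.
- The arm moves only by the tool step_arm, never from a script. Its argument "steps" is a list of rows, each an object with "delta_pos": the shift along the world's x, y, z in m, a list of three; "spin": the turn about the world's z in rad. In form: [{"delta_pos": [tx, ty, tz], "spin": spin}, ...]. A call has 1 to 12 rows; each row shifts and turns the commanded pose from where the row before left it; what a row does not reach is not made up. A row lasts 1/10 s, in which the tool goes at most 50 mm and 8.59 degrees, less where a joint would pass 70% of its speed; a pose out of reach is approached as far as the arm can. A call with a gripper value outside its range is refused whole. "claw" is the finger opening in m, from 0 to 0.0854, set as the call begins (left out, the last holds). The fingers move at their own pace and stop on an object; "newtons" is the grip in N (left out, the last holds). Time passes only in rows, so rows that do not move let the fingers close. It gives the time, the measured TCP pose, the force, the opening and the grip force at its end, in the units of the state.
- get_obs(): the state, without advancing time (a new reading comes with each control period).
- grab_frame(name): name is "scene" or "top" or "wrist"; returns a dict with "image" (420x560x3 uint8, red, green, blue), "intrinsics" (3x3 intrinsics, pixels), "R" (3x3) and "t" (3): a world point X has camera coordinates R X + t; the wrist camera has in their place "T_tool_cam" (4x4, takes a point from camera to tool coordinates, whose origin is the TCP and whose axes are the flange's). Camera axes: x right, y down, z forward; pixel columns grow to the right and rows downward; lengths in mm; the calibration is good to about 2 mm. A picture is of the moment at which its call begins: read the wrist's pose just before it. There is no depth.
- job_done(): hands the job in; it is judged then, once.
The state is a dict: "t": time; "joint_pos": joint angles; "dq": joint speeds; "joint_torque": joint torques, N m; "tcp_pos": TCP position; "orientation": TCP orientation; "force": force on the tool from outside, world axes, zero at the start; "moment": the same for the moment, N m; "grip_width": opening from 0.0 (shut) to 1.0 (fully open); "finger_force": force on a finger pad.
Only numpy, scipy, OpenCV 4.12 (cv2) and the standard library are available. Lean on these libraries where they do the work, as an engineer would, in place of code of your own. Each camera call takes 0.05 s, during which the arm holds its last target. There are 200 camera calls.

## Working session

There is one attempt and no reset: what is moved stays moved. The work goes in short steps, Python scripts to look and compute and a tool call to move; the robot and the scene stay as the last step left them, time stands still between calls to the robot, and variables do not carry over. Pictures are saved under pics/ and viewed, at most 10 in all, crops included, and the job is handed in when it is done.

Besides the shell and the picture viewer there is one more tool, called after "Request:" by a JSON object that holds its "op" and its "data", one argument or row to a line. step_arm: Moves the arm, as the interface text tells. Its arguments: {"type":"object","properties":{"steps":{"type":"array"},"claw":{"type":"number"},"newtons":{"type":"number"}},"required":["steps"]}

```bash
mkdir -p pics; cat > h.py <<'E'
import numpy as np, cv2
from rig import get_obs, grab_frame, job_done, tcp_to_tips
def snap(n,f):
    o=get_obs(); d=grab_frame(n); cv2.imwrite(f'pics/{f}.png',d['image'][:,:,::-1]); 
    np.savez(f'pics/{f}.npz',**d,tcp=o['tcp_pos'],q=o['orientation']); return d
def load(f): return dict(np.load(f'pics/{f}.npz'))
def rays(d):
    K=d['intrinsics']
    if 'R' in d: R=d['R'];t=d['t']
    else:
        from scipy.spatial.transform import Rotation as Ro
        w,x,y,z=d['q']; Rt=Ro.from_quat([x,y,z,w]).as_matrix(); T=d['T_tool_cam']
        Rc=Rt@T[:3,:3]; c=Rt@T[:3,3]+d['tcp']; R=Rc.T; t=-R@c
    return K,R,t
def onz(d,u,v,z):
    K,R,t=rays(d); c=-R.T@t; r=R.T@np.linalg.inv(K)@[u,v,1]; return c+r*(z-c[2])/r[2]
def proj(d,X):
    K,R,t=rays(d); p=K@(R@np.asarray(X,float)+t); return p[:2]/p[2]
def tri(obs):
    A=np.zeros((3,3));b=np.zeros(3)
    for d,u,v in obs:
        K,R,t=rays(d); c=-R.T@t; r=R.T@np.linalg.inv(K)@[u,v,1]; r/=np.linalg.norm(r); P=np.eye(3)-np.outer(r,r); A+=P;b+=P@c
    return np.linalg.solve(A,b)
E
python3 - <<'E'
from h import *
a=snap('scene','s0');b=snap('top','t0')
print(tcp_to_tips,get_obs())
for d in(a,b): print(d['intrinsics'],d['R'],d['t'])
E
```

```text
72.6 {'t': 0.1, 'joint_pos': array([ 1.06680042,  0.41185578, -0.01272537,  1.59692914,  0.00559956,
        1.13432056, -0.08223917]), 'dq': array([ 1.12189635e-03, -1.89722258e-04,  1.20690782e-03, -2.04380015e-03,
        1.37638986e-03, -1.01908600e-04, -3.71084709e-05]), 'joint_torque': array([ 2.72234087e-03, -6.01832557e+01,  6.84204418e-01, -3.00088799e+01,
        1.40058834e-02,  6.44583983e-03,  8.57919099e-05]), 'tcp_pos': array([ 263.6721953 , -566.29230409,  303.12744971]), 'orientation': array([-7.08896394e-04,  9.76354086e-01,  2.16176207e-01, -2.07404015e-04]), 'force': array([-0.43224164,  0.32019523, -0.18985497]), 'moment': array([ 0.00134086, -0.00992231, -0.0040122 ]), 'finger_force': 0.0, 'grip_width': 0.9987371592881845}
[[489.36518376   0.         281.33791625]
 [  0.         489.36518376 215.82854263]
 [  0.           0.           1.        ]] [[-8.69551907e-01 -4.93840979e-01 -7.53569983e-04]
 [-3.86896680e-01  6.82191824e-01 -6.20423464e-01]
 [ 3.06904610e-01 -5.39198852e-01 -7.84266637e-01]] [ 388.94635726  257.47260129 1401.26386698]
[[447.41998754   0.         274.7687085 ]
 [  0.         447.41998754 208.79903252]
 [  0.           0.           1.        ]] [[-0.01040255 -0.99979609 -0.01730808]
 [-0.98610578  0.01312689 -0.16559915]
 [ 0.16579258  0.01534494 -0.98604125]] [  27.05866725  460.91176786 1416.18208238]
```

View pics/s0.png

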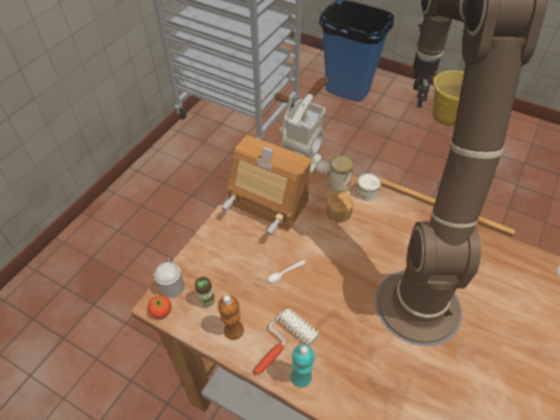

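View pics/t0.png

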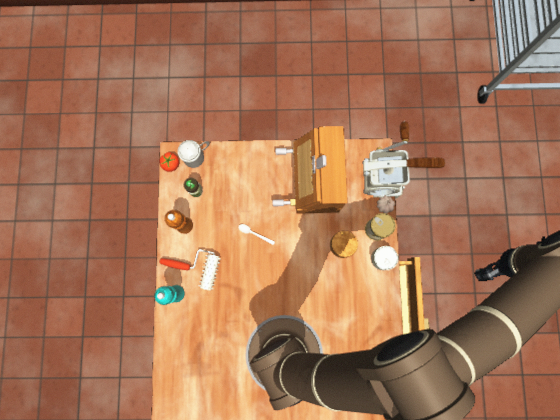

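The scene shows the cabinet at scene (268,182) and top (320,170), with its front facing image-left (+y). Knobs are at top (283,151) and (281,202). There are two mill shapes: amber wood at scene (231,316) / top (175,219), and teal at scene (303,365) / top (168,295). The amber one fits "wooden". I'll confirm it in an enlarged crop together with the cabinet.

```bash
python3 - <<'E'
from h import *
a=cv2.imread('pics/s0.png');b=cv2.imread('pics/t0.png')
def c(i,x,y): return cv2.resize(i[y:y+75,x:x+100],(400,300),interpolation=cv2.INTER_CUBIC)
cv2.imwrite('pics/c0.png',np.vstack([np.hstack([cv2.resize(a[130:245,210:363],(400,300)),c(b,262,125)]),np.hstack([c(a,190,272),c(b,150,185)])]))
E
```

```text
(no output)
```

View pics/c0.png

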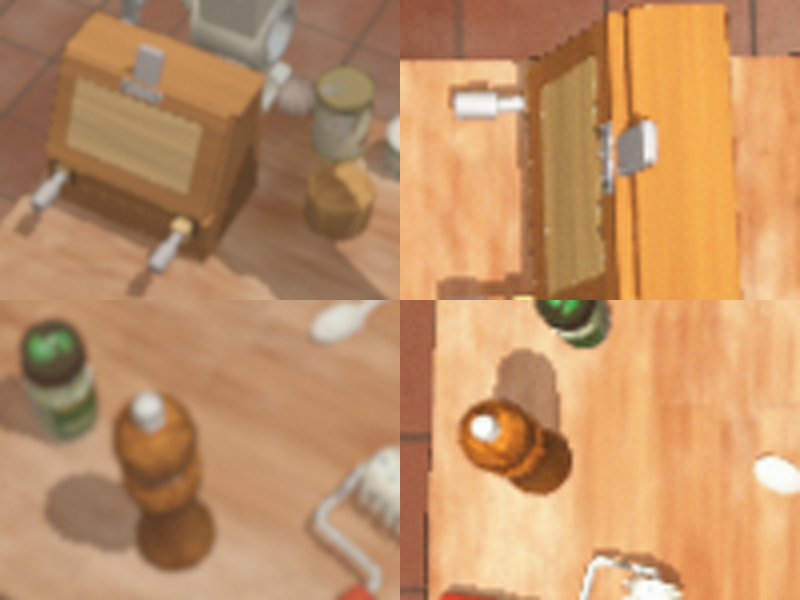

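The crop confirms the wooden mill: steel nut at top (171.5,217) and scene (227,300). The right rail already shows some pale wood, so it may be slightly out. Next I measure everything.

```bash
python3 - <<'E'
from h import *
a=load('s0');b=load('t0')
def blob(d,x0,y0,x1,y1,s=70,vmin=140):
    h=cv2.cvtColor(d['image'],cv2.COLOR_RGB2HSV)[y0:y1,x0:x1]; m=((h[...,1]<s)&(h[...,2]>vmin)).astype(np.uint8)
    n,l,st,ce=cv2.connectedComponentsWithStats(m); i=1+np.argmax(st[1:,4]); return ce[i]+[x0,y0],st[i]
for nm,ra,rb in [('L',(215,192,240,215),(270,143,293,160)),('R',(262,212,284,238),(268,194,297,210)),('nut',(220,292,236,306),(164,210,180,224)),('lug',(255,140,275,170),(312,150,330,172))]:
    (p,sa),(q,sb)=blob(a,*ra),blob(b,*rb)
    X=tri([(a,*p),(b,*q)]); print(nm,p,sa,q,sb,X.round(1),'top@67',onz(b,*q,67).round(1),'scn@67',onz(a,*p,67).round(1), (proj(a,X)-p).round(1),(proj(b,X)-q).round(1))
# cabinet top corners from top crop
for p in [(608,20),(725,5),(740,300)]: 
    print(onz(b,262+(p[0]-400)/4,125+p[1]/4,207).round(1))
print(onz(a,233,333,0), onz(b,150+(525-400)/4,185+(470-300)/4,0))
E
```

```text
L [227.94949495 202.54545455] [ 7  3 13 16 99] [282.78787879 150.75757576] [ 5  5 18  7 99] [645.7  -7.1  72.4] top@67 [647.8  -7.   67. ] scn@67 [648.2 -10.7  67. ] [-0.1 -0. ] [0.  0.1]
R [272.91262136 226.17475728] [  5   7  13  15 103] [280.13333333 202.44444444] [ 4  6 19  6 90] [475.3   3.6  72.1] top@67 [476.8   3.8  67. ] scn@67 [4.767e+02 2.000e-01 6.700e+01] [-0.2 -0. ] [0.1 0.2]
nut [226.67213115 299.2295082 ] [ 3  3  8 10 61] [170.72727273 216.51515152] [ 4  4  7  6 33] [418.6 325.4 178.2] top@67 [435.9 353.5  67. ] scn@67 [460.6 279.4  67. ] [-0.1 -0. ] [0.  0.1]
lug [266.51515152 154.43181818] [  6   7  12  16 132] [321.77922078 161.24675325] [ 4  5 10 14 77] [ 565.3 -117.8  228.3] top@67 [ 610.6 -132.8   67. ] scn@67 [ 652. -257.   67.] [-0.2 -0. ] [0.1 0.2]
[667.3 -99.3 207. ]
[ 677.4 -185.9  207. ]
[ 455.8 -188.7  207. ]
[412.91930118 330.50842468   0.        ] [408.73741577 334.11790204   0.        ]
```

Request:
{"op": "step_arm", "data": {
  "steps": [
    {"delta_pos": [0,0,0.05],"spin": 0},
    {"delta_pos": [0,0,0.05],"spin": 0},
    {"delta_pos": [0,0,0.04],"spin": 0},
    {"delta_pos": [0.02,0.044,0],"spin": 0.126},
    {"delta_pos": [0.02,0.044,0],"spin": 0.126},
    {"delta_pos": [0.02,0.044,0],"spin": 0.126},
    {"delta_pos": [0.02,0.044,0],"spin": 0.126},
    {"delta_pos": [0.02,0.044,0],"spin": 0.126},
    {"delta_pos": [0.02,0.044,0],"spin": 0.126},
    {"delta_pos": [0.02,0.044,0],"spin": 0.126},
    {"delta_pos": [0.02,0.044,0],"spin": 0.126},
    {"delta_pos": [0.02,0.044,0],"spin": 0.127}
  ]
}}

```text
t: 1.3
tcp_pos: [444.0, -168.7, 443.9]
orientation: [0.0, 0.705, 0.709, -0.0]
force: [0.8, -0.6, -0.2]
grip_width: 1.004
finger_force: 0.0
```

Request:
{"op": "step_arm", "data": {
  "steps": [
    {"delta_pos": [0.023,0.043,0],"spin": 0},
    {"delta_pos": [0.023,0.043,0],"spin": 0},
    {"delta_pos": [0.023,0.043,0],"spin": 0},
    {"delta_pos": [0.023,0.043,0],"spin": 0},
    {"delta_pos": [0.023,0.02,0],"spin": 0},
    {"delta_pos": [0,0,0],"spin": 0},
    {"delta_pos": [0,0,0],"spin": 0}
  ]
}}

```text
t: 2.0
tcp_pos: [558.8, 21.7, 443.1]
orientation: [-0.001, 0.707, 0.708, -0.001]
force: [-0.3, -0.2, 0.4]
grip_width: 1.002
finger_force: 0.0
```

```bash
python3 - <<'E'
from h import *
d=snap('wrist','w1'); o=get_obs(); print(o['t'],o['tcp_pos'],o['orientation'],o['joint_pos'],d['T_tool_cam'],d['intrinsics'])
E
```

```text
2.05 [558.5546428   20.7980291  443.33005232] [-3.03017411e-04  7.07217920e-01  7.06995302e-01 -6.03502253e-04] [ 0.33330935  0.2655388  -0.58058202  1.51551215  0.14657634  1.40560141
 -0.25581188] [[ 9.35225052e-05 -9.62002996e-01 -2.73038875e-01  6.88627558e+01]
 [ 9.99999882e-01  2.20014226e-04 -4.32655790e-04 -1.91142794e-02]
 [ 4.76288603e-04 -2.73038802e-01  9.62002903e-01 -6.92986004e+01]
 [ 0.00000000e+00  0.00000000e+00  0.00000000e+00  1.00000000e+00]] [[322.94443622   0.         280.5929819 ]
 [  0.         322.94443622 215.83119314]
 [  0.           0.           1.        ]]
```

View pics/w1.png

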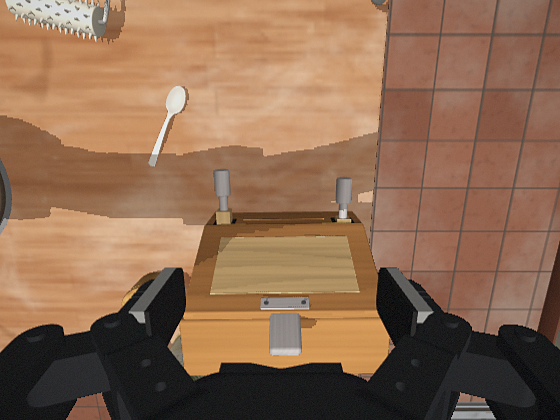

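Wrist view: right knob at (222,183), left knob at (345,190), grip lug at (285,335), lug foot at (285,303), and the flap panel between (212,293) and (355,238).

```bash
python3 - <<'E'
from h import *
d=load('w1')
g=cv2.cvtColor(d['image'],cv2.COLOR_RGB2HSV)
for x0,x1 in((205,240),(327,362)):
    m=((g[160:215,x0:x1,1]<60)&(g[160:215,x0:x1,2]>70)).astype(np.uint8)
    print('\n'.join(f"{160+i}:{x0+np.flatnonzero(r)[[0,-1]]}" for i,r in enumerate(m) if r.sum()>3 and i%3==0))
for p in [(222,183),(345,190.5),(222,170),(222,197),(345,178),(345,203)]: print(p,onz(d,*p,67).round(1))
for n,p in {'panelTL':(217,236),'panelTR':(350,236.5),'panelBL':(211,293),'panelBR':(358,293)}.items(): print(n,p,onz(d,*p,110).round(1))
b=load('t0');a=load('s0')
for z in (214,222,230): print(z,onz(d,285,335,z).round(1))
print('lug tri',tri([(d,285,335),(b,321.8,161.2),(a,266.5,154.4)]))
E
```

```text
169:[220 225]
172:[214 228]
175:[214 228]
178:[214 229]
181:[214 229]
184:[215 229]
187:[215 229]
190:[215 229]
193:[215 229]
196:[219 226]
199:[219 226]
202:[219 227]
205:[219 227]
208:[220 227]
178:[337 350]
181:[337 351]
184:[336 351]
187:[336 351]
190:[336 351]
193:[336 350]
196:[336 350]
199:[336 350]
202:[337 350]
205:[339 346]
208:[339 346]
211:[339 346]
214:[339 346]
(222, 183) [476.3  11.6  67. ]
(345, 190.5) [648.3   1.3  67. ]
(222, 170) [477.2  29.7  67. ]
(222, 197) [475.3  -8.3  67. ]
(345, 178) [647.3  18.9  67. ]
(345, 203) [649.3 -16.7  67. ]
panelTL (217, 236) [474.3 -51.4 110. ]
panelTR (350, 236.5) [649.7 -51.7 110. ]
panelBL (211, 293) [ 461.5 -135.3  110. ]
panelBR (358, 293) [ 665.8 -134.7  110. ]
214 [ 563.2 -126.9  214. ]
222 [ 563.1 -121.1  222. ]
230 [ 563.  -115.3  230. ]
lug tri [ 564.32681831 -116.95975459  229.15799506]
```

Request:
{"op": "step_arm", "data": {
  "steps": [
    {"delta_pos": [0.018,-0.0034,-0.03],"spin": 0},
    {"delta_pos": [0.018,-0.0034,-0.04],"spin": 0},
    {"delta_pos": [0.018,-0.0034,-0.045],"spin": 0},
    {"delta_pos": [0.018,-0.0034,-0.045],"spin": 0},
    {"delta_pos": [0.0175,-0.0034,-0.045],"spin": 0},
    {"delta_pos": [0,0,-0.04],"spin": 0},
    {"delta_pos": [0,0,-0.03],"spin": 0},
    {"delta_pos": [0,0,-0.025],"spin": 0},
    {"delta_pos": [0,0,-0.022],"spin": 0},
    {"delta_pos": [0,0,0],"spin": 0},
    {"delta_pos": [0,0,0],"spin": 0}
  ]
}}

```text
t: 3.15
tcp_pos: [648.2, 3.1, 122.5]
orientation: [0.0, 0.708, 0.707, -0.0]
force: [-0.0, -0.2, 1.2]
grip_width: 0.996
finger_force: 0.0
```

Request:
{"op": "step_arm", "data": {
  "steps": [
    {"delta_pos": [0,0,0],"spin": 0},
    {"delta_pos": [0,0,0],"spin": 0},
    {"delta_pos": [0,0,0],"spin": 0},
    {"delta_pos": [0,0,0],"spin": 0},
    {"delta_pos": [0,0,0],"spin": 0},
    {"delta_pos": [0,0,0],"spin": 0}
  ],
  "claw": 0.01,
  "newtons": 40
}}

```text
t: 3.75
tcp_pos: [646.7, 4.5, 122.4]
orientation: [-0.001, 0.707, 0.707, -0.002]
force: [-9.0, -0.7, 8.8]
grip_width: 0.244
finger_force: 39.1
```

Request:
{"op": "step_arm", "data": {
  "steps": [
    {"delta_pos": [-0.0015,0.01,0],"spin": 0},
    {"delta_pos": [0,0.015,0],"spin": 0},
    {"delta_pos": [0,0.015,0],"spin": 0},
    {"delta_pos": [0,0.015,0],"spin": 0},
    {"delta_pos": [0,0.015,0],"spin": 0},
    {"delta_pos": [0,0.01,0],"spin": 0},
    {"delta_pos": [0,0.007,0],"spin": 0},
    {"delta_pos": [0,0,0],"spin": 0},
    {"delta_pos": [0,0,0],"spin": 0}
  ]
}}

```text
t: 4.65
tcp_pos: [645.3, 93.1, 122.4]
orientation: [-0.001, 0.706, 0.708, -0.001]
force: [-6.8, 1.8, 8.2]
grip_width: 0.24
finger_force: 39.2
```

Request:
{"op": "step_arm", "data": {
  "steps": [
    {"delta_pos": [0,0.004,0],"spin": 0},
    {"delta_pos": [0,0.004,0],"spin": 0},
    {"delta_pos": [0,0,0],"spin": 0}
  ]
}}

```text
t: 4.95
tcp_pos: [645.2, 100.5, 122.4]
orientation: [-0.001, 0.707, 0.708, -0.001]
force: [-7.7, 0.8, 8.5]
grip_width: 0.243
finger_force: 39.3
```

Request:
{"op": "step_arm", "data": {
  "steps": [
    {"delta_pos": [0,0.003,0],"spin": 0},
    {"delta_pos": [0,0.003,0],"spin": 0},
    {"delta_pos": [0,0,0],"spin": 0}
  ]
}}

```text
t: 5.25
tcp_pos: [645.3, 101.3, 122.4]
orientation: [0.001, 0.708, 0.706, -0.004]
force: [-8.6, -11.6, 12.4]
grip_width: 0.243
finger_force: 40.1
```

```bash
python3 - <<'E'
from h import *
d=snap('wrist','w2')
E
```

```text
(no output)
```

View pics/w2.png

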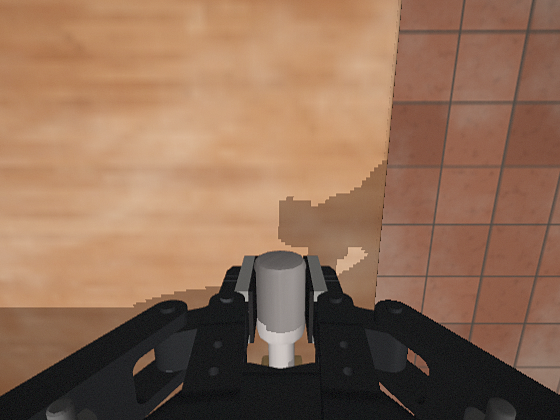

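Knob firmly between the pads and the stop felt (12 N). Now the right rail.

Request:
{"op": "step_arm", "data": {
  "steps": [
    {"delta_pos": [0,-0.003,0],"spin": 0},
    {"delta_pos": [0,0,0],"spin": 0},
    {"delta_pos": [0,0,0],"spin": 0},
    {"delta_pos": [0,0,0.025],"spin": 0},
    {"delta_pos": [0,0,0.035],"spin": 0},
    {"delta_pos": [-0.04,-0.02,0],"spin": 0},
    {"delta_pos": [-0.043,-0.023,0],"spin": 0},
    {"delta_pos": [-0.043,-0.023,0],"spin": 0},
    {"delta_pos": [-0.043,-0.023,0],"spin": 0},
    {"delta_pos": [0,0,-0.025],"spin": 0},
    {"delta_pos": [0,0,-0.035],"spin": 0},
    {"delta_pos": [0,0,0],"spin": 0}
  ],
  "claw": 0.0854
}}

```text
t: 6.5
tcp_pos: [475.8, 13.3, 119.3]
orientation: [-0.002, 0.707, 0.707, -0.002]
force: [-0.2, -0.1, -0.4]
grip_width: 0.997
finger_force: 0.0
```

Request:
{"op": "step_arm", "data": {
  "steps": [
    {"delta_pos": [0,0,0],"spin": 0},
    {"delta_pos": [0,0,0],"spin": 0},
    {"delta_pos": [0,0,0],"spin": 0},
    {"delta_pos": [0,0,0],"spin": 0},
    {"delta_pos": [0,0,0],"spin": 0},
    {"delta_pos": [0,0,0],"spin": 0}
  ],
  "claw": 0.01
}}

```text
t: 7.1
tcp_pos: [476.4, 13.4, 122.6]
orientation: [-0.0, 0.707, 0.707, -0.001]
force: [-8.0, -0.8, 11.3]
grip_width: 0.244
finger_force: 38.6
```

Request:
{"op": "step_arm", "data": {
  "steps": [
    {"delta_pos": [0,0.01,0],"spin": 0},
    {"delta_pos": [0,0.015,0],"spin": 0},
    {"delta_pos": [0,0.015,0],"spin": 0},
    {"delta_pos": [0,0.015,0],"spin": 0},
    {"delta_pos": [0,0.012,0],"spin": 0},
    {"delta_pos": [0,0.008,0],"spin": 0},
    {"delta_pos": [0,0.005,0],"spin": 0},
    {"delta_pos": [0,0,0],"spin": 0},
    {"delta_pos": [0,0.004,0],"spin": 0},
    {"delta_pos": [0,0.004,0],"spin": 0},
    {"delta_pos": [0,0.002,0],"spin": 0},
    {"delta_pos": [0,0,0],"spin": 0}
  ]
}}

```text
t: 8.3
tcp_pos: [475.4, 97.3, 122.4]
orientation: [0.002, 0.708, 0.706, -0.006]
force: [-11.1, -19.9, 22.9]
grip_width: 0.24
finger_force: 40.0
```

Request:
{"op": "step_arm", "data": {
  "steps": [
    {"delta_pos": [0,-0.004,0],"spin": 0},
    {"delta_pos": [0,0,0],"spin": 0},
    {"delta_pos": [0,0,0],"spin": 0},
    {"delta_pos": [0,0,0.035],"spin": 0},
    {"delta_pos": [0,0,0.046],"spin": 0},
    {"delta_pos": [0,0,0.048],"spin": 0},
    {"delta_pos": [0,0,0.048],"spin": 0},
    {"delta_pos": [0,0,0.048],"spin": 0},
    {"delta_pos": [0.017,-0.04,0],"spin": 0},
    {"delta_pos": [0.018,-0.044,0],"spin": 0},
    {"delta_pos": [0.018,-0.044,0],"spin": 0},
    {"delta_pos": [0.018,-0.044,0],"spin": 0}
  ],
  "claw": 0.0854
}}

```text
t: 9.5
tcp_pos: [549.6, -73.6, 347.3]
orientation: [0.0, 0.707, 0.708, 0.0]
force: [0.4, -0.0, 0.7]
grip_width: 1.001
finger_force: 0.0
```

Request:
{"op": "step_arm", "data": {
  "steps": [
    {"delta_pos": [0.016,-0.04,0],"spin": 0},
    {"delta_pos": [0,0,0],"spin": 0},
    {"delta_pos": [0,0,0],"spin": 0}
  ]
}}

```text
t: 9.8
tcp_pos: [565.1, -112.9, 346.3]
orientation: [-0.001, 0.708, 0.707, 0.0]
force: [-0.3, 1.2, -0.3]
grip_width: 0.998
finger_force: 0.0
```

```bash
python3 - <<'E'
from h import *
d=snap('wrist','w3'); t=snap('top','t3'); print(d['tcp'],d['q'],get_obs()['joint_pos'])
for n,i in(('w3',d),('t3',t)):pass
cv2.imwrite('pics/c3.png',np.hstack([cv2.resize(d['image'][:,:,::-1],(400,300)),cv2.resize(t['image'][110:260,250:450,::-1],(400,300))]))
print(proj(d,[563.4,-113.8,231.8]),proj(d,[647,98,67]),proj(d,[476,95.5,67]))
E
```

```text
Traceback (most recent call last):
KeyError: 'tcp'
```

```bash
python3 - <<'E'
from h import *
d=load('w3'); t=load('t3'); print(d['tcp'],d['q'],get_obs()['joint_pos'])
cv2.imwrite('pics/c3.png',np.hstack([cv2.resize(d['image'][:,:,::-1],(400,300)),cv2.resize(t['image'][110:260,250:450,::-1],(400,300))]))
print(proj(d,[563.4,-113.8,231.8]),proj(d,[647,98,67]),proj(d,[476,95.5,67]))
E
```

```text
[ 565.05545742 -112.91548202  346.29492508] [-6.22138118e-04  7.07604048e-01  7.06608863e-01  1.94989303e-04] [ 0.48519257  0.33647652 -0.4868736   1.63714575  0.16481579  1.20920991
 -0.03482634]
[278.14503003 243.92708552] [369.84150045 -36.2731327 ] [184.06221416 -32.70533531]
```

View pics/c3.png

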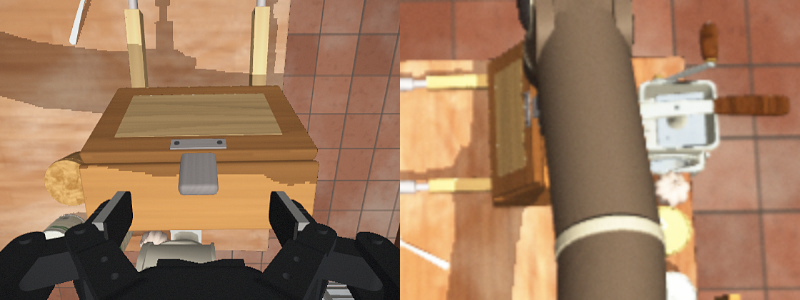

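Both rails are fully out, and the lug at wrist (279,241) matches the predicted (278,244). Descending to pinch it.

Request:
{"op": "step_arm", "data": {
  "steps": [
    {"delta_pos": [-0.001,-0.002,-0.02],"spin": 0},
    {"delta_pos": [0,-0.002,-0.018],"spin": 0},
    {"delta_pos": [0,0,-0.015],"spin": 0},
    {"delta_pos": [0,0,0],"spin": 0},
    {"delta_pos": [0,0,0],"spin": 0}
  ]
}}

```text
t: 10.4
tcp_pos: [563.9, -115.2, 294.5]
orientation: [-0.0, 0.706, 0.708, 0.0]
force: [0.7, -0.3, 0.5]
grip_width: 1.001
finger_force: 0.0
```

Request:
{"op": "step_arm", "data": {
  "steps": [
    {"delta_pos": [0,0,0],"spin": 0},
    {"delta_pos": [0,0,0],"spin": 0},
    {"delta_pos": [0,0,0],"spin": 0},
    {"delta_pos": [0,0,0],"spin": 0},
    {"delta_pos": [0,0,0],"spin": 0},
    {"delta_pos": [0,0,0],"spin": 0}
  ],
  "claw": 0.02,
  "newtons": 30
}}

```text
t: 11.0
tcp_pos: [563.2, -116.6, 294.5]
orientation: [-0.0, 0.707, 0.707, -0.001]
force: [-4.3, 0.3, 5.6]
grip_width: 0.37
finger_force: 30.3
```

```bash
python3 - <<'E'
import numpy as np, json
a=np.radians(np.r_[-24.6,-22,-18,np.linspace(-13,82,20),85,87,88.5,90]); y=171*np.sin(a);z=171*np.cos(a)
yr=np.round(y-y[0]);zr=np.round(z-z[0]);
for i in range(len(a)-1): print([round(-.013*(y[i+1]-y[i])/1000,4),(yr[i+1]-yr[i])/1000,(zr[i+1]-zr[i])/1000],end=' ' if (i+1)%12 else '\n')
E
```

```text
[np.float64(-0.0001), np.float64(0.007), np.float64(0.003)] [np.float64(-0.0001), np.float64(0.011), np.float64(0.004)] [np.float64(-0.0002), np.float64(0.015), np.float64(0.004)] [np.float64(-0.0002), np.float64(0.014), np.float64(0.003)] [np.float64(-0.0002), np.float64(0.015), np.float64(0.001)] [np.float64(-0.0002), np.float64(0.015), np.float64(0.0)] [np.float64(-0.0002), np.float64(0.015), np.float64(-0.001)] [np.float64(-0.0002), np.float64(0.015), np.float64(-0.002)] [np.float64(-0.0002), np.float64(0.014), np.float64(-0.004)] [np.float64(-0.0002), np.float64(0.014), np.float64(-0.005)] [np.float64(-0.0002), np.float64(0.014), np.float64(-0.006)] [np.float64(-0.0002), np.float64(0.013), np.float64(-0.007)]
[np.float64(-0.0002), np.float64(0.012), np.float64(-0.009)] [np.float64(-0.0001), np.float64(0.012), np.float64(-0.009)] [np.float64(-0.0001), np.float64(0.01), np.float64(-0.011)] [np.float64(-0.0001), np.float64(0.01), np.float64(-0.011)] [np.float64(-0.0001), np.float64(0.009), np.float64(-0.012)] [np.float64(-0.0001), np.float64(0.007), np.float64(-0.013)] [np.float64(-0.0001), np.float64(0.007), np.float64(-0.014)] [np.float64(-0.0001), np.float64(0.005), np.float64(-0.014)] [np.float64(-0.0001), np.float64(0.004), np.float64(-0.014)] [np.float64(-0.0), np.float64(0.003), np.float64(-0.015)] [np.float64(-0.0), np.float64(0.001), np.float64(-0.009)] [np.float64(-0.0), np.float64(0.0), np.float64(-0.006)]
[np.float64(-0.0), np.float64(0.0), np.float64(-0.004)] [np.float64(-0.0), np.float64(0.0), np.float64(-0.004)]
```

Request:
{"op": "step_arm", "data": {
  "steps": [
    {"delta_pos": [-0.0001,0.007,0.003],"spin": 0},
    {"delta_pos": [-0.0001,0.011,0.004],"spin": 0},
    {"delta_pos": [-0.0002,0.015,0.004],"spin": 0},
    {"delta_pos": [-0.0002,0.014,0.003],"spin": 0},
    {"delta_pos": [-0.0002,0.015,0.001],"spin": 0},
    {"delta_pos": [-0.0002,0.015,0],"spin": 0}
  ]
}}

```text
t: 11.6
tcp_pos: [562.1, -38.4, 309.4]
orientation: [-0.0, 0.707, 0.707, -0.001]
force: [-5.0, -2.4, 2.4]
grip_width: 0.371
finger_force: 31.2
```

Request:
{"op": "step_arm", "data": {
  "steps": [
    {"delta_pos": [-0.0002,0.015,-0.001],"spin": 0},
    {"delta_pos": [-0.0002,0.015,-0.002],"spin": 0},
    {"delta_pos": [-0.0002,0.014,-0.004],"spin": 0},
    {"delta_pos": [-0.0002,0.014,-0.005],"spin": 0},
    {"delta_pos": [-0.0002,0.014,-0.006],"spin": 0},
    {"delta_pos": [-0.0002,0.013,-0.007],"spin": 0}
  ]
}}

```text
t: 12.2
tcp_pos: [560.8, 47.3, 283.6]
orientation: [-0.001, 0.707, 0.708, -0.0]
force: [-4.3, -1.9, -0.7]
grip_width: 0.369
finger_force: 31.7
```

Request:
{"op": "step_arm", "data": {
  "steps": [
    {"delta_pos": [-0.0002,0.012,-0.009],"spin": 0},
    {"delta_pos": [-0.0001,0.012,-0.009],"spin": 0},
    {"delta_pos": [-0.0001,0.01,-0.011],"spin": 0},
    {"delta_pos": [-0.0001,0.01,-0.011],"spin": 0},
    {"delta_pos": [-0.0001,0.009,-0.012],"spin": 0}
  ]
}}

```text
t: 12.7
tcp_pos: [560.0, 100.9, 231.4]
orientation: [-0.001, 0.706, 0.708, 0.0]
force: [-3.7, -0.9, 0.8]
grip_width: 0.368
finger_force: 31.8
```

Request:
{"op": "step_arm", "data": {
  "steps": [
    {"delta_pos": [-0.0001,0.007,-0.013],"spin": 0},
    {"delta_pos": [-0.0001,0.007,-0.014],"spin": 0},
    {"delta_pos": [-0.0001,0.005,-0.014],"spin": 0},
    {"delta_pos": [-0.0001,0.004,-0.014],"spin": 0},
    {"delta_pos": [0,0.003,-0.013],"spin": 0},
    {"delta_pos": [0,0.001,-0.008],"spin": 0},
    {"delta_pos": [0,0,-0.005],"spin": 0},
    {"delta_pos": [0,0,-0.003],"spin": 0},
    {"delta_pos": [0,0,0],"spin": 0}
  ]
}}

```text
t: 13.6
tcp_pos: [559.6, 128.5, 147.3]
orientation: [-0.002, 0.706, 0.708, 0.001]
force: [-4.1, 6.6, 1.3]
grip_width: 0.371
finger_force: 32.9
```

Request:
{"op": "step_arm", "data": {
  "steps": [
    {"delta_pos": [0,-0.001,-0.002],"spin": 0},
    {"delta_pos": [0,0,-0.002],"spin": 0},
    {"delta_pos": [0,0,-0.002],"spin": 0},
    {"delta_pos": [0,0,0],"spin": 0}
  ]
}}

```text
t: 14.0
tcp_pos: [559.6, 128.5, 141.7]
orientation: [-0.002, 0.706, 0.708, 0.001]
force: [-5.2, 8.9, 0.6]
grip_width: 0.369
finger_force: 33.2
```

Request:
{"op": "step_arm", "data": {
  "steps": [
    {"delta_pos": [0,0,-0.002],"spin": 0},
    {"delta_pos": [0,0,-0.002],"spin": 0},
    {"delta_pos": [0,0,0],"spin": 0}
  ]
}}

```text
t: 14.3
tcp_pos: [559.6, 128.4, 137.7]
orientation: [-0.002, 0.706, 0.708, 0.001]
force: [-5.2, 9.4, 0.7]
grip_width: 0.365
finger_force: 33.3
```

Request:
{"op": "step_arm", "data": {
  "steps": [
    {"delta_pos": [0,0.002,-0.002],"spin": 0},
    {"delta_pos": [0,0,0],"spin": 0}
  ]
}}

```text
t: 14.5
tcp_pos: [559.7, 128.6, 135.4]
orientation: [-0.001, 0.706, 0.708, 0.0]
force: [-4.0, 4.2, 0.3]
grip_width: 0.368
finger_force: 33.3
```

Request:
{"op": "step_arm", "data": {
  "steps": [
    {"delta_pos": [0,0,-0.002],"spin": 0},
    {"delta_pos": [0,0,0],"spin": 0}
  ]
}}

```text
t: 14.7
tcp_pos: [559.7, 128.5, 133.4]
orientation: [-0.001, 0.707, 0.708, 0.0]
force: [-5.0, 4.6, -0.3]
grip_width: 0.37
finger_force: 33.4
```

```bash
python3 - <<'E'
from h import *
d=snap('wrist','w4'); t=snap('scene','s4')
cv2.imwrite('pics/c4.png',np.hstack([cv2.resize(d['image'][:,:,::-1],(400,300)),cv2.resize(t['image'][120:270,190:390,::-1],(400,300))]))
E
```

```text
(no output)
```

View pics/c4.png

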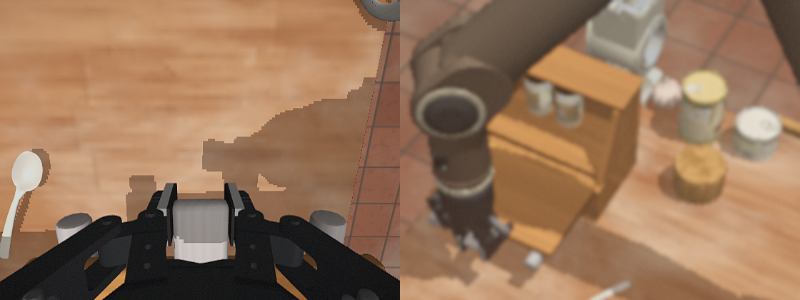

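Request:
{"op": "step_arm", "data": {
  "steps": [
    {"delta_pos": [0,0,-0.002],"spin": 0},
    {"delta_pos": [0,0,0],"spin": 0}
  ]
}}

```text
t: 15.0
tcp_pos: [559.7, 128.5, 132.8]
orientation: [-0.001, 0.707, 0.708, 0.0]
force: [-10.0, 2.3, 11.8]
grip_width: 0.366
finger_force: 34.6
```

Request:
{"op": "step_arm", "data": {
  "steps": [
    {"delta_pos": [0,0,-0.002],"spin": 0},
    {"delta_pos": [0,0,0],"spin": 0}
  ]
}}

```text
t: 15.2
tcp_pos: [559.7, 128.6, 132.3]
orientation: [-0.0, 0.707, 0.708, 0.0]
force: [-14.0, 0.9, 25.7]
grip_width: 0.371
finger_force: 36.3
```

Flap bears on the rails (z force rises to 26 N). Release and go to the mill.

Request:
{"op": "step_arm", "data": {
  "steps": [
    {"delta_pos": [0,0,0.003],"spin": 0},
    {"delta_pos": [0,0,0],"spin": 0}
  ]
}}

```text
t: 15.4
tcp_pos: [559.6, 128.5, 133.2]
orientation: [-0.001, 0.707, 0.708, 0.0]
force: [-4.4, 4.7, -0.4]
grip_width: 0.362
finger_force: 33.6
```

Request:
{"op": "step_arm", "data": {
  "steps": [
    {"delta_pos": [0,0,0],"spin": 0},
    {"delta_pos": [0,0,0],"spin": 0},
    {"delta_pos": [0,0,0],"spin": 0},
    {"delta_pos": [0,0,0.02],"spin": 0},
    {"delta_pos": [0,0,0.03],"spin": 0},
    {"delta_pos": [0,0,0.046],"spin": 0},
    {"delta_pos": [0,0,0.046],"spin": 0},
    {"delta_pos": [0,0,0.046],"spin": 0},
    {"delta_pos": [-0.02,0.03,0.02],"spin": 0},
    {"delta_pos": [-0.025,0.035,0.01],"spin": 0},
    {"delta_pos": [-0.025,0.035,0],"spin": 0},
    {"delta_pos": [-0.025,0.035,0],"spin": 0}
  ],
  "claw": 0.0854
}}

```text
t: 16.6
tcp_pos: [465.0, 262.5, 351.7]
orientation: [0.0, 0.708, 0.707, 0.001]
force: [0.9, 0.3, 0.9]
grip_width: 1.0
finger_force: 0.0
```

Request:
{"op": "step_arm", "data": {
  "steps": [
    {"delta_pos": [-0.025,0.035,0],"spin": 0},
    {"delta_pos": [-0.025,0.015,0],"spin": 0},
    {"delta_pos": [0,0,0],"spin": 0},
    {"delta_pos": [0,0,0],"spin": 0}
  ]
}}

```text
t: 17.0
tcp_pos: [415.7, 311.6, 351.2]
orientation: [0.0, 0.707, 0.707, 0.0]
force: [0.5, -0.5, 0.3]
grip_width: 0.998
finger_force: 0.0
```

```bash
python3 - <<'E'
from h import *
snap('wrist','w5');snap('scene','s5');d=load('w5');t=load('s5');print(d['tcp'],d['q'],get_obs()['joint_pos'])
cv2.imwrite('pics/c5.png',np.hstack([d['image'][:,:,::-1][:300,:400] if 0 else cv2.resize(d['image'][:,:,::-1],(400,300)),cv2.resize(t['image'][120:270,190:390,::-1],(400,300))]))
print(proj(d,[415,328,191]),proj(d,[415,328,0]))
E
```

```text
[415.6730158  311.59453113 351.1690573 ] [3.77492043e-04 7.06781218e-01 7.07431974e-01 4.10826643e-04] [-0.16999954  0.26113117 -0.67933284  1.75089652  0.17628716  1.1908982
 -0.90041833]
[279.61648583 199.09475678] [279.95082684 166.23163896]
```

View pics/c5.png

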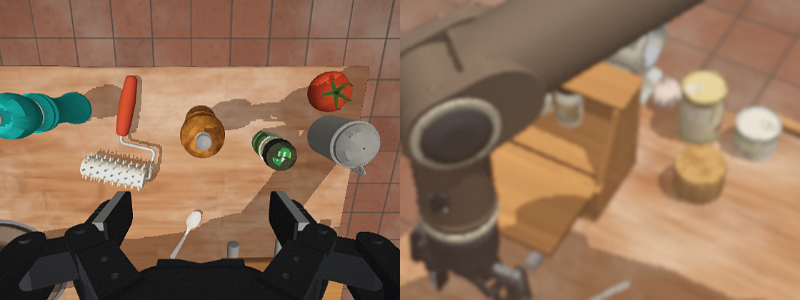

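Nut at wrist (284,198), 5 px right of prediction; refine with the nut blob and the body silhouette.

```bash
python3 - <<'E'
from h import *
d=load('w5');g=cv2.cvtColor(d['image'],cv2.COLOR_RGB2HSV)
sub=g[180:216,265:305]; m=((sub[...,1]<70)&(sub[...,2]>100)).astype(np.uint8)
n,l,st,ce=cv2.connectedComponentsWithStats(m);i=1+np.argmax(st[1:,4]);p=ce[i]+[265,180];print(p,st[i],onz(d,*p,191).round(1),onz(d,*p,185).round(1))
m=((g[140:225,245:320,1]>140)&(g[140:225,245:320,0]<20)).astype(np.uint8)
c=max(cv2.findContours(m,cv2.RETR_EXTERNAL,cv2.CHAIN_APPROX_NONE)[0],key=cv2.contourArea);x,y,w,h=cv2.boundingRect(c);print(x+245,y+140,w,h)
u=x+245+w/2
for z in(0,143):print(onz(d,u,190,z).round(1))
E
```

```text
[284.35234216 197.31771894] [  8   5  24  26 491] [418.4 329.3 191. ] [418.5 328.  185. ]
252 148 63 73
[419.7 296.7   0. ]
[418.3 325.2 143. ]
```

Request:
{"op": "step_arm", "data": {
  "steps": [
    {"delta_pos": [0.003,0.017,0],"spin": 0},
    {"delta_pos": [0,0,-0.03],"spin": 0},
    {"delta_pos": [0,0,-0.035],"spin": 0},
    {"delta_pos": [0,0,-0.035],"spin": 0},
    {"delta_pos": [0,0,-0.03],"spin": 0},
    {"delta_pos": [0,0,-0.019],"spin": 0},
    {"delta_pos": [0,0,0],"spin": 0},
    {"delta_pos": [0,0,0],"spin": 0}
  ]
}}

```text
t: 17.9
tcp_pos: [419.5, 328.0, 202.1]
orientation: [-0.0, 0.708, 0.707, -0.0]
force: [0.3, 1.1, 0.9]
grip_width: 1.0
finger_force: 0.0
```

Request:
{"op": "step_arm", "data": {
  "steps": [
    {"delta_pos": [0,0,0],"spin": 0},
    {"delta_pos": [0,0,0],"spin": 0},
    {"delta_pos": [0,0,0],"spin": 0},
    {"delta_pos": [0,0,0],"spin": 0},
    {"delta_pos": [0,0,0],"spin": 0}
  ],
  "claw": 0.045,
  "newtons": 50
}}

```text
t: 18.4
tcp_pos: [419.2, 329.1, 203.6]
orientation: [0.0, 0.707, 0.707, 0.002]
force: [-1.0, -0.7, 6.4]
grip_width: 0.595
finger_force: 51.6
```

Request:
{"op": "step_arm", "data": {
  "steps": [
    {"delta_pos": [0,0,0.015],"spin": 0},
    {"delta_pos": [0,0,0.025],"spin": 0},
    {"delta_pos": [0,0,0],"spin": 0},
    {"delta_pos": [0,0,0],"spin": 0}
  ]
}}

```text
t: 18.8
tcp_pos: [418.8, 328.4, 242.6]
orientation: [0.0, 0.707, 0.707, 0.001]
force: [-0.2, 0.1, -2.3]
grip_width: 0.598
finger_force: 53.2
```

```bash
python3 - <<'E'
from h import *
a=snap('scene','s6');d=snap('wrist','w6')
cv2.imwrite('pics/c6.png',np.hstack([cv2.resize(d['image'][:,:,::-1],(400,300)),cv2.resize(a['image'][230:380,150:350,::-1],(400,300))]))
E
```

```text
(no output)
```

View pics/c6.png

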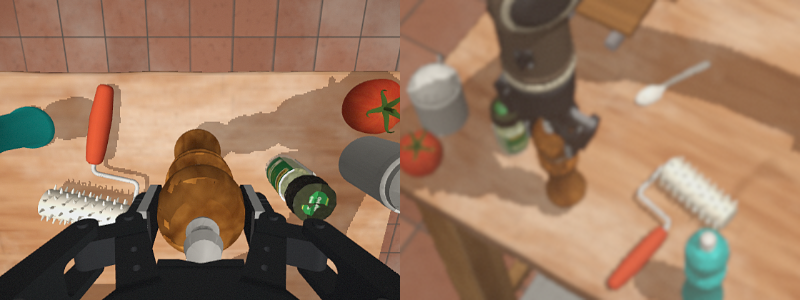

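The mill is held upright and lifted clear, neighbours untouched. Carry it to the flap.

Request:
{"op": "step_arm", "data": {
  "steps": [
    {"delta_pos": [0,0,0.03],"spin": 0},
    {"delta_pos": [0,0,0.04],"spin": 0},
    {"delta_pos": [0,0,0.035],"spin": 0},
    {"delta_pos": [0.008,-0.016,0],"spin": 0},
    {"delta_pos": [0.014,-0.03,0],"spin": 0},
    {"delta_pos": [0.016,-0.034,0],"spin": 0},
    {"delta_pos": [0.016,-0.034,0],"spin": 0},
    {"delta_pos": [0.016,-0.034,0],"spin": 0},
    {"delta_pos": [0.016,-0.034,0],"spin": 0},
    {"delta_pos": [0.016,-0.034,0],"spin": 0},
    {"delta_pos": [0.016,-0.034,0],"spin": 0},
    {"delta_pos": [0.014,-0.028,0],"spin": 0}
  ]
}}

```text
t: 20.1
tcp_pos: [550.9, 47.9, 345.7]
orientation: [-0.0, 0.708, 0.707, -0.001]
force: [0.4, 0.2, -2.7]
grip_width: 0.597
finger_force: 53.4
```

Request:
{"op": "step_arm", "data": {
  "steps": [
    {"delta_pos": [0.01,-0.017,0],"spin": 0},
    {"delta_pos": [0,0,0],"spin": 0},
    {"delta_pos": [0,0,-0.02],"spin": 0},
    {"delta_pos": [0,0,-0.015],"spin": 0},
    {"delta_pos": [0,0,-0.008],"spin": 0},
    {"delta_pos": [0,0,0],"spin": 0},
    {"delta_pos": [0,0,0],"spin": 0}
  ]
}}

```text
t: 20.8
tcp_pos: [560.6, 33.9, 304.1]
orientation: [-0.0, 0.707, 0.707, 0.0]
force: [-0.3, 0.7, -1.9]
grip_width: 0.593
finger_force: 53.4
```

Now gently down, about 8 mm, feeling for contact.

Request:
{"op": "step_arm", "data": {
  "steps": [
    {"delta_pos": [0,0,-0.003],"spin": 0},
    {"delta_pos": [0,0,-0.002],"spin": 0},
    {"delta_pos": [0,0,-0.002],"spin": 0},
    {"delta_pos": [0,0,0],"spin": 0},
    {"delta_pos": [0,0,0],"spin": 0}
  ]
}}

```text
t: 21.3
tcp_pos: [560.6, 33.4, 296.9]
orientation: [0.0, 0.707, 0.707, 0.0]
force: [-0.3, -0.1, -2.9]
grip_width: 0.594
finger_force: 53.4
```

Request:
{"op": "step_arm", "data": {
  "steps": [
    {"delta_pos": [0,0,-0.0015],"spin": 0},
    {"delta_pos": [0,0,0],"spin": 0},
    {"delta_pos": [0,0,0],"spin": 0}
  ]
}}

```text
t: 21.6
tcp_pos: [560.8, 33.5, 295.7]
orientation: [0.0, 0.707, 0.707, 0.0]
force: [-1.3, -0.2, 1.6]
grip_width: 0.59
finger_force: 53.6
```

Request:
{"op": "step_arm", "data": {
  "steps": [
    {"delta_pos": [0,0,0],"spin": 0},
    {"delta_pos": [0,0,0],"spin": 0},
    {"delta_pos": [0,0,0],"spin": 0},
    {"delta_pos": [0,0,0],"spin": 0},
    {"delta_pos": [0,0,0.015],"spin": 0},
    {"delta_pos": [0,0,0.025],"spin": 0},
    {"delta_pos": [0,0,0.04],"spin": 0},
    {"delta_pos": [0,0,0.045],"spin": 0},
    {"delta_pos": [0,0,0.03],"spin": 0},
    {"delta_pos": [0,0,0],"spin": 0}
  ],
  "claw": 0.0854
}}

```text
t: 22.6
tcp_pos: [561.7, 34.1, 455.3]
orientation: [0.003, 0.707, 0.707, 0.003]
force: [-0.2, -0.4, -0.0]
grip_width: 1.005
finger_force: 0.0
```

```bash
python3 - <<'E'
from h import *
snap('wrist','w7');snap('scene','s7');d=load('w7');a=load('s7');o=get_obs();print(o['t'],o['force'])
cv2.imwrite('pics/c7.png',np.hstack([cv2.resize(d['image'][:,:,::-1],(400,300)),cv2.resize(a['image'][120:270,190:390,::-1],(400,300))]))
print(proj(d,[560.8,33.5,283]),proj(a,[560.8,33.5,283]),proj(a,[560.8,33.5,92]))
E
```

```text
22.7 [-0.10509423  0.16196158 -0.15638539]
[277.9103889  217.03412469] [238.9640861 174.6401031] [243.2912112  217.89909935]
```

View pics/c7.png

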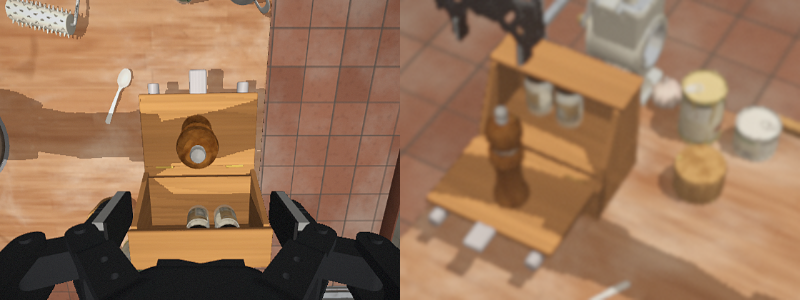

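The mill stands upright: its nut at wrist (276,217) against a predicted (278,217). The flap is level on both rails, and the gripper is clear.

```bash
python3 -c "
from rig import job_done; print(job_done())"
```

```text
the job is handed in; nothing more can be done
None
```

The job is handed in: both rails were pulled out to their stops, the flap was lowered gently onto them, and the wooden pepper mill was left standing upright on it, with no other item on the bench handled; the robot clock read about 23 s.

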